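Pour two pivot pins into the grooved rack

TASK

Pick up the red-handled scoop by its handle, carry it level to the white ramp of the blue grooved rack and tip it there, low over the ramp, so that its two steel pins roll out, run down and settle into the rack's grooves, each lying fully in a groove of its own. Do not touch the pins with the gripper or let them fall from a height. Then set the empty scoop back down upright on the bench and let go.

Things in the scene. Friction and masses are not known exactly. Their poses are not given: they have to be found in the camera images.
- scoop_grip (a point): Centre of the red bar handle (x 14, y 114, z 25 mm) of a loose aluminium scoop, 77.5 mm above its underside. x: pouring direction, to the open front; z up. Scoop 90 mm long (x), 114 wide, handle over its middle, walls 40 high. Its floor rises 8 deg to the front, so the pins lie at the back until tipped further; 30 deg empties it. Floor's front edge: 45 mm ahead of this point, 59 mm below. 0.25 kg
- rack: Fixed blue rack, x 180, y 142 mm; origin: centre of its underside, on the bench; x: the way pins roll, z up. Walls all round 46 mm high, 130 apart inside in y. White ramp from x -86 (42 mm high) down to x -14 (20 high), then 5 V grooves along y, centred at x -5, 13, 31, 49, 67: bottoms 16, ridges 20 mm high. A seated pin's centre is 25 mm high
- pin_a: Bright steel pivot pin, a round rod 16 mm in diameter, 100 mm long, 0.15 kg; origin at its centre, x along its axis. It starts lying across the red-handled scoop (not the yellow-handled one with brass bushes) and rolls freely
- pin_b: The other pin. Bright steel pivot pin, a round rod 16 mm in diameter, 100 mm long, 0.15 kg; origin at its centre, x along its axis. It starts lying across the red-handled scoop (not the yellow-handled one with brass bushes) and rolls freely
Not all that is in view belongs to the job. Leave any brown or green look-alike of the part that bears scoop_grip alone.

How it is judged:
On the way:
1. the loaded scoop is lifted and carried to the rack with both pins still in it (height (world z) of scoop_grip above 0.1 m and horizontal distance between scoop_grip and rack below 0.18 m and distance between each of pin_a, pin_b and scoop_grip below 0.09 m), for 0.1 s.
At the end, for the whole second after the job is handed in: Both pins rest fully down in grooves of the rack (centre under 27.5 mm above its underside, between first and last groove), within 10 degrees of the grooves' direction; the scoop stands released and upright (within 10 degrees) on the bench, its handle's centre 65 to 90 mm above it (x of pin_a in the frame of rack between -0.014 and 0.076 m and y of pin_a in the frame of rack between -0.03 and 0.03 m and z of pin_a in the frame of rack between 0.018 and 0.0275 m and angle between the x axis of each of pin_a, pin_b and the y axis of rack, either way round below 0.17 rad and linear speed of each of pin_a, pin_b below 0.03 m/s and x of pin_b in the frame of rack between -0.014 and 0.076 m and y of pin_b in the frame of rack between -0.03 and 0.03 m and z of pin_b in the frame of rack between 0.018 and 0.0275 m and angle between scoop_grip's own z axis and vertical below 0.17 rad and height (world z) of scoop_grip between 0.065 and 0.09 m); the robot touches nothing.
It fails at once if the gripper touches a pin (contact force between the fingers and pin_a above 0.5 N or contact force between the fingers and pin_b above 0.5 N).
It fails at once if a pin falls from a height (faster than 1.3 m/s) (linear speed of any of pin_a, pin_b above 1.3 m/s).
It also fails if it takes over 53 s, if anything falls off the work surface, if the arm or the gripper's body presses on something with over 40 N, if the wrist force passes 120 N, or if a joint passes its speed limit or range.

ROBOT

A 6-joint arm with a two-finger parallel gripper is mounted at the origin on the work surface. World frame = base frame: x ahead of the robot, y to its left, z up, the work surface at z = 0. Lengths are in m, angles in rad, forces in N, time in s.
With the tool pointing down it reaches from about 0.35 to 0.775 m from the base axis. Payload 7.3 kg.
Tool frame: the origin (TCP) lies at the very end of the fingers, on their centre line; the grasp point (between the pads) lies 19 mm behind it; z points along the fingers, y is the line along which they close (so a half turn about z gives the same grasp; the last joint's range is limited). The gripper opens to 92 mm and grips with 3 to 60 N. Pads are 19 mm wide; open, the fingers measure 130 mm over their backs; the gripper's body (75 mm by 190 mm) begins 47 mm behind the grasp point.
Start: joints at [-1.35, 0.342, 1.524, -0, 1.275, -0.146], TCP at [0.188, -0.49, 0.227] pointing down, gripper open.
Joint ranges: [-2.53, 2.53], [-0.77, 2.02], [0.04, 2.7], [-1, 4.14], [0.28, 2.66], [-3.11, 3.11]. Speed limits (rad/s): [2.57, 2.57, 3.14, 3.14, 3.14, 3.14].

INTERFACE

Orientations are given as [roll, pitch, yaw] about the fixed x, y, z axes, in that order (R = Rz(yaw) Ry(pitch) Rx(roll)).
In Python, from cell import robot gives the robot as it stands. The module is installed in compiled form; this text tells all that it offers.
- The arm moves only by the tool arm_command, never from a script. Its argument "moves" is a list of rows, each a list of 3 entries, a list of its own where there are three numbers: the shift along the tool's x, y, z in m, then the turn, a rotation vector about the tool's x, y, z in rad, then the finger opening in m, from 0 to 0.0918. In form: [[[dx, dy, dz], [ax, ay, az], claw], ...]. A call has exactly 5 rows; each row is the pose to reach, as a shift and turn from the pose commanded when the call began, along the tool's axes at that moment; what a row does not reach only later rows make up. A row lasts 1/10 s, in which the tool goes at most 50 mm and 8.59 degrees, less where a joint would pass 70% of its speed; a pose out of reach is approached as far as the arm can. A call with a gripper value outside its range is refused whole. The fingers move at their own pace and stop on an object; "squeeze" is the grip in N (left out, the last holds). Time passes only in rows, so rows that repeat a pose let the fingers close, or fill a call up. It gives the time, the measured TCP pose, the force, the opening and the grip force at its end, in the units of the state.
- robot.observe(): the state, without advancing time (a new reading comes with each control period).
- robot.read_camera(name): name is "side" or "top"; returns the picture (400x640x3 uint8, red, green, blue); there is no depth.
- robot.camera_model(name): a dict with "fx", "fy", "cx", "cy" (pixels), "k1" (the pictures are not rectified: a ray, as slopes to the right and down, at radius r is drawn at 1 + k1 r^2 times it, then the intrinsics apply), "R" (3x3) and "t" (3): a world point X has camera coordinates R X + t. Camera axes: x right, y down, z forward; pixel columns grow to the right and rows downward; lengths in m; the calibration is good to about 2 mm. A picture is of the moment at which its call begins. camera_model takes no time and is no camera call.
- robot.hand_in(): hands the job in; it is judged then, once.
The state is a dict: "time": time; "qpos": joint angles; "qvel": joint speeds; "joint_efforts": joint torques, N m; "tool_pos": TCP position; "tool_rot": TCP orientation; "contact_force": force on the tool from outside, world axes, zero at the start; "torque": the same for the moment, N m; "opening": finger opening in m; "grip_force": force on a finger pad.
Only numpy, scipy, OpenCV 4.12 (cv2) and the standard library are available. Lean on these libraries where they do the work, as an engineer would, in place of code of your own. Each camera call takes 0.05 s, during which the arm holds its last target. There are 200 camera calls.

## Working session

There is one attempt and no reset: what is moved stays moved. The work goes in short steps, Python scripts to look and compute and a tool call to move; the robot and the scene stay as the last step left them, time stands still between calls to the robot, and variables do not carry over. Pictures are saved under pics/ and viewed, at most 10 in all, crops included, and the job is handed in when it is done.

Besides the shell and the picture viewer there is one more tool, called by a JSON object that holds its "method" and its "body". arm_command: Moves the arm, as the interface text tells. Its arguments: {"type":"object","properties":{"moves":{"type":"array"},"squeeze":{"type":"number"}},"required":["moves"]}

```bash
mkdir -p pics; cat > h.py <<'E'
import numpy as np, cv2
from cell import robot
from scipy.spatial.transform import Rotation as Ro
def ray(m,u,v):
    x,y=(u-m['cx'])/m['fx'],(v-m['cy'])/m['fy']; a,b=x,y
    for _ in range(20):
        s=1+m['k1']*(a*a+b*b); a,b=x/s,y/s
    R=np.array(m['R']);t=np.array(m['t']); return -R.T@t, R.T@np.array([a,b,1])
def onplane(name,u,v,z):
    o,d=ray(robot.camera_model(name),u,v); return o+d*(z-o[2])/d[2]
def proj(name,X):
    m=robot.camera_model(name); c=np.array(m['R'])@np.array(X)+np.array(m['t']); a,b=c[:2]/c[2]; s=1+m['k1']*(a*a+b*b)
    return m['fx']*a*s+m['cx'],m['fy']*b*s+m['cy']
def snap(name,f):
    im=robot.read_camera(name); cv2.imwrite('pics/'+f,im[:,:,::-1]); return im
E
python3 - <<'E'
from h import *
snap('top','top0.png');snap('side','side0.png')
for n in('top','side'):
    m=robot.camera_model(n);print(n,m['fx'],-np.array(m['R']).T@m['t'],np.round(m['R'],2).tolist())
E
```

```text
top 423.33670838967697 [0.39407556 0.10102758 1.24916225] [[0.03, -1.0, 0.0], [-0.99, -0.03, -0.11], [0.11, -0.0, -0.99]]
side 509.6199889854423 [0.27430647 0.86262354 0.9830763 ] [[-0.94, -0.33, 0.01], [-0.25, 0.69, -0.68], [0.22, -0.65, -0.73]]
```

View pics/top0.png

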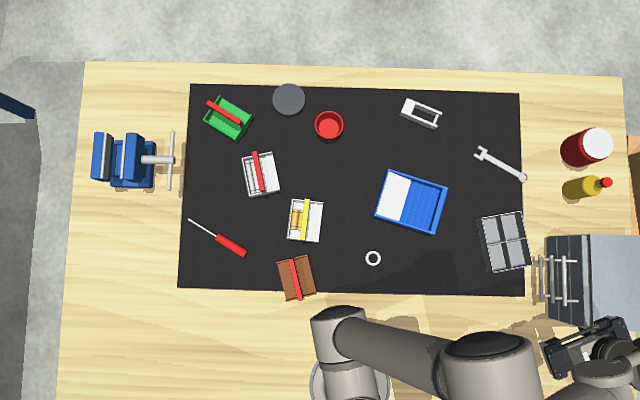

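View pics/side0.png

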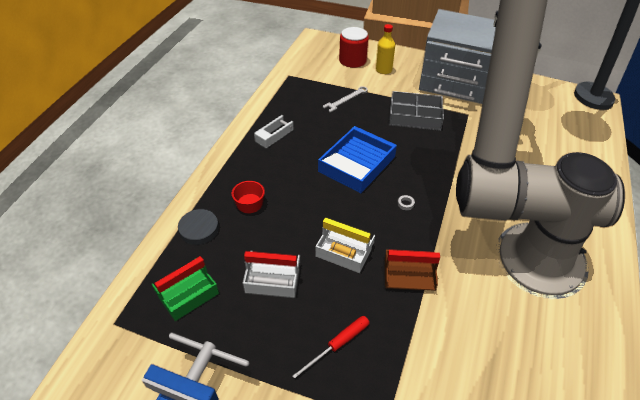

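The top view shows four scoops: silver with red handle (258,173), green (228,115), brown (297,278) and silver with yellow handle and brass bushes (306,220). The silver, red-handled one fits. The rack is at (411,202), its white ramp on the left side. Next is a crop to confirm, along with measurements.

```bash
python3 - <<'E'
from h import *
t=cv2.imread('pics/top0.png');s=cv2.imread('pics/side0.png')
a=cv2.resize(t[140:210,225:295],(400,400),interpolation=cv2.INTER_CUBIC)
b=cv2.resize(s[240:310,230:310],(400,350),interpolation=cv2.INTER_CUBIC)
c=np.zeros((400,800,3),np.uint8);c[:,:400]=a;c[:350,400:]=b;cv2.imwrite('pics/crop1.png',c)
def comp(mask,box,z,name):
    m=np.zeros_like(mask);x0,x1,y0,y1=box;m[y0:y1,x0:x1]=mask[y0:y1,x0:x1]
    p=np.argwhere(m)[:,::-1].astype(np.float32)
    r=cv2.minAreaRect(p);bx=cv2.boxPoints(r)
    w=np.array([onplane(name,*q,z) for q in bx]);print(name,len(p),np.round(bx,1).tolist(),np.round(w.mean(0),4),np.round(w[:,:2],3).tolist(),'sides',np.linalg.norm(w[0]-w[1]),np.linalg.norm(w[1]-w[2]))
    for i in (0,1):
        d=w[i+1]-w[i];print(' dir',np.degrees(np.arctan2(d[1],d[0])))
def red(i): i=i.astype(int);return (i[:,:,2]>120)&(i[:,:,1]<90)&(i[:,:,0]<90)
def blue(i): i=i.astype(int);return (i[:,:,0]>100)&(i[:,:,2]<90)&(i[:,:,0]-i[:,:,2]>60)
def white(i): return (i.min(2)>190)
comp(red(t),(240,285,145,200),.090,'top')
comp(red(s),(240,305,245,272),.083,'side')
comp(blue(t)|white(t),(365,455,160,240),.046,'top')
comp(white(t),(365,455,160,240),.031,'top')
comp(blue(s)|white(s),(310,400,120,195),.04,'side')
E
```

```text
top 196 [[251.1999969482422, 151.1999969482422], [256.1000061035156, 150.10000610351562], [264.29998779296875, 189.6999969482422], [259.3999938964844, 190.6999969482422]] [0.5962 0.2732 0.09  ] [[0.65, 0.294], [0.653, 0.28], [0.542, 0.253], [0.539, 0.266]] sides 0.014062746584514042 0.1142209274540429
 dir -76.59813665894235
 dir -166.0462293505853
side 307 [[243.39999389648438, 261.6000061035156], [244.3000030517578, 250.3000030517578], [296.0, 254.6999969482422], [295.0, 266.0]] [0.5975 0.2753 0.083 ] [[0.647, 0.304], [0.659, 0.275], [0.547, 0.247], [0.538, 0.276]] sides 0.030682153915904536 0.11529619561035906
 dir -68.52684598441745
 dir -165.8320156087068
top 3031 [[372.70001220703125, 216.10000610351562], [387.6000061035156, 167.89999389648438], [449.20001220703125, 186.89999389648438], [434.3999938964844, 235.0]] [ 0.5261 -0.1629  0.046 ] [[0.481, -0.054], [0.621, -0.095], [0.571, -0.273], [0.431, -0.23]] sides 0.1462853776342976 0.18576613192548813
 dir -16.326898887858064
 dir -105.70900493375068
top 1031 [[375.79998779296875, 213.6999969482422], [388.5, 171.3000030517578], [411.5, 178.10000610351562], [398.70001220703125, 220.60000610351562]] [ 0.5425 -0.1155  0.031 ] [[0.489, -0.064], [0.614, -0.1], [0.596, -0.167], [0.471, -0.131]] sides 0.13040179881420128 0.06981106605786164
 dir -15.961102751528266
 dir -105.31744381123094
side 1929 [[314.20001220703125, 163.8000030517578], [355.3999938964844, 112.30000305175781], [396.1000061035156, 144.89999389648438], [354.8999938964844, 196.3000030517578]] [ 0.5342 -0.1667  0.04  ] [[0.626, -0.084], [0.588, -0.341], [0.436, -0.237], [0.487, -0.006]] sides 0.2598945521703295 0.18415659646254978
 dir -98.39350086435724
 dir 145.7682964876589
```

View pics/crop1.png

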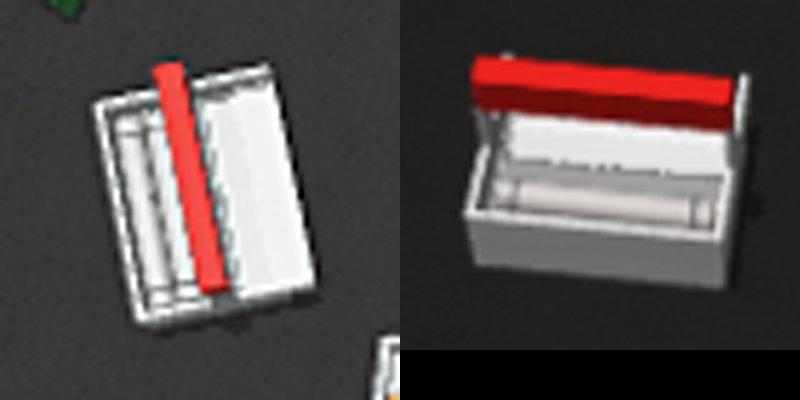

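The crop confirms it: silver body with a red handle. A pin lies along the closed back, on the left in the top view at about (253,172), and the open front faces right (world -y). So the scoop's x points at about -76°. The handle measures 114 × 14 mm, as specified. The rack measures about 180 × 142 mm, its x at about -105.5°.

```bash
cat >> h.py <<'E'
def goto(pos,yaw_y,tilt=0,grip=True):
    """shift (m) and rotvec in the tool frame to put grasp point at pos, tool y at heading yaw_y deg, tilted forward"""
    s=robot.observe(); R0=Ro.from_euler('xyz',s['tool_rot']); p0=np.array(s['tool_pos'])
    out=None
    for k in (0,180):
        a=np.radians(yaw_y+k); y=np.array([np.cos(a),np.sin(a),0]); z=np.array([0,0,-1.]);R=Ro.from_matrix(np.c_[np.cross(y,z),y,z])
        f=np.radians(yaw_y); ax=np.array([-np.sin(f),np.cos(f),0]) # scoop y axis; + turn = front down
        R=Ro.from_rotvec(ax*np.radians(tilt))*R
        tcp=np.array(pos)+R.apply([0,0,.019])*grip
        print(k,'shift',np.round(R0.inv().apply(tcp-p0),4),'turn',np.round((R0.inv()*R).as_rotvec(),4))
    print('t',s['time'],'tcp',np.round(p0,4),'rot',np.round(s['tool_rot'],3),'q',np.round(s['qpos'],2),'F',np.round(s['contact_force'],1),'open',s['opening'],s['grip_force'])
E
python3 -c "
from h import *
goto([.597,.274,.20],-76.2)"
```

```text
0 shift [ 0.6555 -0.5663  0.046 ] turn [-1.30e-03 -1.00e-04  1.26e-01]
180 shift [ 0.6555 -0.5663  0.046 ] turn [ 1.0000e-04 -2.0000e-03 -3.0156e+00]
t 0.1 tcp [ 0.1882 -0.4897  0.2261] rot [-3.14  -0.     0.367] q [-1.35  0.34  1.52 -0.    1.28 -0.15] F [-0.2  0.2 -0.4] open 0.09194326425507546 0.0
```

{"method": "arm_command", "body": {"moves": [[[0.65,-0.56,0.04],[0,0,0.126],0.0918],[[0.65,-0.56,0.04],[0,0,0.126],0.0918],[[0.65,-0.56,0.04],[0,0,0.126],0.0918],[[0.65,-0.56,0.04],[0,0,0.126],0.0918],[[0.65,-0.56,0.04],[0,0,0.126],0.0918]], "squeeze": 40}}

```text
time: 0.6
tool_pos: [0.3068, -0.2681, 0.2148]
tool_rot: [-3.141, -0.0, 0.24]
contact_force: [1.1, -0.2, 0.2]
opening: 0.0921
grip_force: 0.0
```

```bash
python3 -c "
from h import *
goto([.597,.274,.20],-76.2)"
```

```text
0 shift [ 0.4108 -0.4576  0.0339] turn [-0.0002 -0.     -0.0008]
180 shift [ 0.4108 -0.4576  0.0339] turn [-0.0000e+00  4.0000e-04  3.1408e+00]
t 0.6 tcp [ 0.3068 -0.2681  0.2148] rot [-3.141 -0.     0.24 ] q [-0.91  0.14  1.84  0.    1.17  0.42] F [ 1.1 -0.2  0.2] open 0.09212421079615012 0.0
```

{"method": "arm_command", "body": {"moves": [[[0.41,-0.45,0.03],[0,0,0],0.0918],[[0.41,-0.45,0.03],[0,0,0],0.0918],[[0.41,-0.45,0.03],[0,0,0],0.0918],[[0.41,-0.45,0.03],[0,0,0],0.0918],[[0.41,-0.45,0.03],[0,0,0],0.0918]]}}

```text
time: 1.1
tool_pos: [0.4262, -0.0487, 0.2026]
tool_rot: [3.141, 0.0, 0.241]
contact_force: [1.2, -1.0, 0.5]
opening: 0.0922
grip_force: 0.0
```

```bash
python3 -c "
from h import *
goto([.597,.274,.20],-76.2)"
```

```text
0 shift [ 0.2428 -0.2726  0.0216] turn [ 0.0002  0.     -0.    ]
180 shift [ 0.2428 -0.2726  0.0216] turn [ 0.0000e+00 -3.0000e-04  3.1416e+00]
t 1.1 tcp [ 0.4262 -0.0487  0.2026] rot [3.141 0.    0.241] q [-0.29  0.19  1.81 -0.    1.14  1.04] F [ 1.2 -1.   0.5] open 0.09224340966107564 0.0
```

{"method": "arm_command", "body": {"moves": [[[0.24,-0.27,0.02],[0,0,0],0.0918],[[0.24,-0.27,0.02],[0,0,0],0.0918],[[0.24,-0.27,0.02],[0,0,0],0.0918],[[0.24,-0.27,0.02],[0,0,0],0.0918],[[0.24,-0.27,0.02],[0,0,0],0.0918]]}}

```text
time: 1.6
tool_pos: [0.5427, 0.1721, 0.1884]
tool_rot: [3.141, 0.001, 0.241]
contact_force: [1.8, -1.4, 0.5]
opening: 0.0918
grip_force: 0.0
```

{"method": "arm_command", "body": {"moves": [[[0.07,-0.07,0.0],[0,0,0],0.0918],[[0.07,-0.07,0],[0,0,0],0.0918],[[0.07,-0.07,0],[0,0,0],0.0918],[[0.07,-0.07,0],[0,0,0],0.0918],[[0.07,-0.07,0],[0,0,0],0.0918]]}}

```text
time: 2.1
tool_pos: [0.593, 0.2538, 0.1886]
tool_rot: [3.141, 0.001, 0.24]
contact_force: [0.2, -0.0, -0.3]
opening: 0.0918
grip_force: 0.0
```

```bash
python3 -c "
from h import *
goto([.597,.274,.20],-76.2)
snap('side','side1.png')
snap('top','top1.png')
t=cv2.imread('pics/top1.png');s=cv2.imread('pics/side1.png')
a=cv2.resize(t[110:230,200:330],(400,370));b=cv2.resize(s[180:320,200:350],(400,370))
cv2.imwrite('pics/c2.png',np.hstack([a,b]))"
```

```text
0 shift [ 0.0087 -0.0187  0.0075] turn [ 0.0005  0.0014 -0.0005]
180 shift [ 0.0087 -0.0187  0.0075] turn [ 2.3000e-03 -8.0000e-04  3.1411e+00]
t 2.1 tcp [0.593  0.2538 0.1886] rot [3.141e+00 1.000e-03 2.400e-01] q [ 0.29  0.59  1.22 -0.    1.33  1.62] F [ 0.2 -0.  -0.3] open 0.09175509020357667 0.0
```

View pics/c2.png

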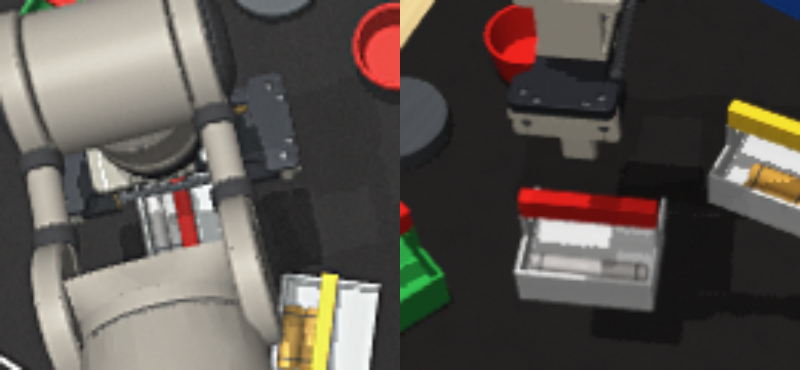

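The scoop is seen below the gripper, which is still about 20 mm short of it. The neighbouring yellow scoop is clear. Next I correct and descend.

{"method": "arm_command", "body": {"moves": [[[0.009,-0.019,0.01],[0,0,0],0.08],[[0.009,-0.019,0.03],[0,0,0],0.06],[[0.009,-0.019,0.055],[0,0,0],0.06],[[0.009,-0.019,0.08],[0,0,0],0.06],[[0.009,-0.019,0.1],[0,0,0],0.06]]}}

```text
time: 2.7
tool_pos: [0.5974, 0.2739, 0.0883]
tool_rot: [3.141, 0.001, 0.239]
contact_force: [0.5, 0.4, 0.2]
opening: 0.0608
grip_force: 0.0
```

```bash
python3 -c "
from h import *
goto([.597,.274,.0785],-76.2)"
```

```text
0 shift [-0.0003 -0.0002  0.0288] turn [ 0.0002  0.0005 -0.0016]
180 shift [-0.0003 -0.0002  0.0288] turn [ 9.00e-04 -3.00e-04  3.14e+00]
t 2.7 tcp [0.5974 0.2739 0.0883] rot [3.141e+00 1.000e-03 2.390e-01] q [ 0.31  0.71  1.3  -0.    1.14  1.65] F [0.5 0.4 0.2] open 0.06082416236983593 0.0
```

{"method": "arm_command", "body": {"moves": [[[0,0,0.01],[0,0,0],0.06],[[0,0,0.02],[0,0,0],0.06],[[0,0,0.028],[0,0,0],0.06],[[0,0,0.028],[0,0,0],0.04],[[0,0,0.028],[0,0,0],0.025]]}}

```text
time: 3.2
tool_pos: [0.5982, 0.2753, 0.0615]
tool_rot: [3.142, -0.001, 0.241]
contact_force: [-0.3, -0.2, 0.7]
opening: 0.0482
grip_force: 0.0
```

{"method": "arm_command", "body": {"moves": [[[0,0,0],[0,0,0],0.02],[[0,0,0],[0,0,0],0.015],[[0,0,0],[0,0,0],0.01],[[0,0,0],[0,0,0],0.0],[[0,0,0],[0,0,0],0]], "squeeze": 40}}

```text
time: 3.7
tool_pos: [0.598, 0.2749, 0.0609]
tool_rot: [3.141, -0.0, 0.241]
contact_force: [-0.5, -1.5, -0.8]
opening: 0.014
grip_force: 40.0
```

{"method": "arm_command", "body": {"moves": [[[0,0,-0.003],[0,0,0],0],[[0,0,-0.008],[0,0,0],0],[[0,0,-0.015],[0,0,0],0],[[0,0,-0.022],[0,0,0],0],[[0,0,-0.03],[0,0,0],0]]}}

```text
time: 4.2
tool_pos: [0.5977, 0.2753, 0.0915]
tool_rot: [3.142, 0.0, 0.241]
contact_force: [-0.8, -0.0, -5.7]
opening: 0.0137
grip_force: 40.0
```

```bash
python3 -c "
from h import *
goto([.5608,-.0498,.150],-105.5)
snap('side','side2.png')
s=cv2.imread('pics/side2.png')
cv2.imwrite('pics/c3.png',cv2.resize(s[180:320,200:360],(640,560)))"
```

```text
0 shift [-0.1134  0.3069 -0.0395] turn [1.000e-04 2.000e-04 5.114e-01]
180 shift [-0.1134  0.3069 -0.0395] turn [-2.0000e-04  1.0000e-04 -2.6302e+00]
t 4.2 tcp [0.5977 0.2753 0.0915] rot [3.142 0.    0.241] q [0.32 0.7  1.29 0.   1.14 1.65] F [-0.8 -0.  -5.7] open 0.013650537414154432 39.99748885631561
```

View pics/c3.png

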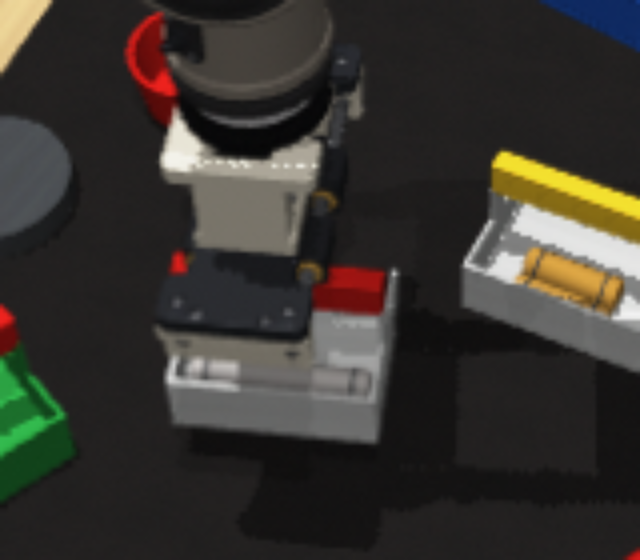

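Holding, with both pins aboard: the extra load of 5.7 N matches scoop plus two pins. Next is the lift above the yellow scoop, then a gentle carry.

{"method": "arm_command", "body": {"moves": [[[0,0,-0.01],[0,0,0],0],[[0,0,-0.03],[0,0,0],0],[[0,0,-0.055],[0,0,0],0],[[0,0,-0.075],[0,0,0],0],[[0,0,-0.085],[0,0,0],0]]}}

```text
time: 4.75
tool_pos: [0.5986, 0.2756, 0.1787]
tool_rot: [-3.141, -0.004, 0.241]
contact_force: [1.3, 1.2, -5.7]
opening: 0.0139
grip_force: 40.0
```

{"method": "arm_command", "body": {"moves": [[[-0.002,0.005,0],[0,0,0.01],0],[[-0.005,0.015,0],[0,0,0.03],0],[[-0.01,0.03,0],[0,0,0.055],0],[[-0.017,0.048,0],[0,0,0.08],0],[[-0.025,0.067,0],[0,0,0.11],0]]}}

```text
time: 5.25
tool_pos: [0.5887, 0.2022, 0.1745]
tool_rot: [3.141, 0.003, 0.128]
contact_force: [0.7, -0.0, -7.1]
opening: 0.0139
grip_force: 40.0
```

```bash
python3 -c "
from h import *
goto([.5608,-.0498,.190],-105.5)"
```

```text
0 shift [-0.0599  0.2464  0.0039] turn [0.0012 0.0023 0.3987]
180 shift [-0.0599  0.2464  0.0039] turn [-3.3000e-03  1.7000e-03 -2.7429e+00]
t 5.25 tcp [0.5887 0.2022 0.1745] rot [3.141e+00 3.000e-03 1.280e-01] q [ 0.21  0.56  1.31 -0.    1.27  1.65] F [ 0.7 -0.  -7.1] open 0.01387759716402203 39.997090101242065
```

{"method": "arm_command", "body": {"moves": [[[-0.005,0.02,0],[0,0,0.035],0],[[-0.01,0.04,0],[0,0,0.07],0],[[-0.015,0.06,0],[0,0,0.1],0],[[-0.02,0.08,0],[0,0,0.135],0],[[-0.024,0.099,0],[0,0,0.165],0]]}}

```text
time: 5.75
tool_pos: [0.5775, 0.1006, 0.1749]
tool_rot: [3.141, 0.002, -0.038]
contact_force: [0.4, 0.1, -6.1]
opening: 0.0137
grip_force: 40.0
```

```bash
python3 -c "
from h import *
goto([.5608,-.0498,.190],-105.5)"
```

```text
0 shift [-0.011   0.1509  0.004 ] turn [0.001  0.0022 0.2327]
180 shift [-0.011   0.1509  0.004 ] turn [-3.2000e-03  1.5000e-03 -2.9089e+00]
t 5.75 tcp [0.5775 0.1006 0.1749] rot [ 3.141e+00  2.000e-03 -3.800e-02] q [ 0.04  0.5   1.43 -0.    1.22  1.65] F [ 0.4  0.1 -6.1] open 0.013729722547167438 39.99741733074188
```

{"method": "arm_command", "body": {"moves": [[[-0.001,0.02,0],[0,0,0.03],0],[[-0.003,0.04,0],[0,0,0.06],0],[[-0.004,0.06,0],[0,0,0.09],0],[[-0.006,0.078,0],[0,0,0.12],0],[[-0.007,0.095,0],[0,0,0.147],0]]}}

```text
time: 6.25
tool_pos: [0.567, 0.0061, 0.1749]
tool_rot: [3.141, 0.002, -0.185]
contact_force: [-0.1, -0.4, -6.3]
opening: 0.0141
grip_force: 40.0
```

{"method": "arm_command", "body": {"moves": [[[0.001,0.014,0],[0,0,0.023],0],[[0.001,0.027,0],[0,0,0.045],0],[[0.001,0.037,0],[0,0,0.065],0],[[0.001,0.045,0],[0,0,0.08],0],[[0.001,0.05,0],[0,0,0.085],0]]}}

```text
time: 6.75
tool_pos: [0.5602, -0.0417, 0.1759]
tool_rot: [3.142, 0.0, -0.267]
contact_force: [-0.7, -0.3, -5.0]
opening: 0.014
grip_force: 40.0
```

```bash
python3 -c "
from h import *
goto([.5608,-.0498,.1424],-105.5)
im=snap('top','top3.png');im2=snap('side','side3.png')
cv2.imwrite('pics/c4.png',np.vstack([cv2.resize(im[120:260,300:480],(720,560))[:280+20],cv2.resize(im2[60:220,250:430],(720,640))[100:400]])[:,:,::-1])"
```

```text
0 shift [0.0027 0.0077 0.0525] turn [0.0001 0.     0.0033]
180 shift [0.0027 0.0077 0.0525] turn [-0.0000e+00  1.0000e-04 -3.1383e+00]
t 6.75 tcp [ 0.5602 -0.0417  0.1759] rot [ 3.142  0.    -0.267] q [-0.21  0.45  1.5  -0.    1.19  1.63] F [-0.7 -0.3 -5. ] open 0.01397233998330848 39.99759256839752
```

View pics/c4.png

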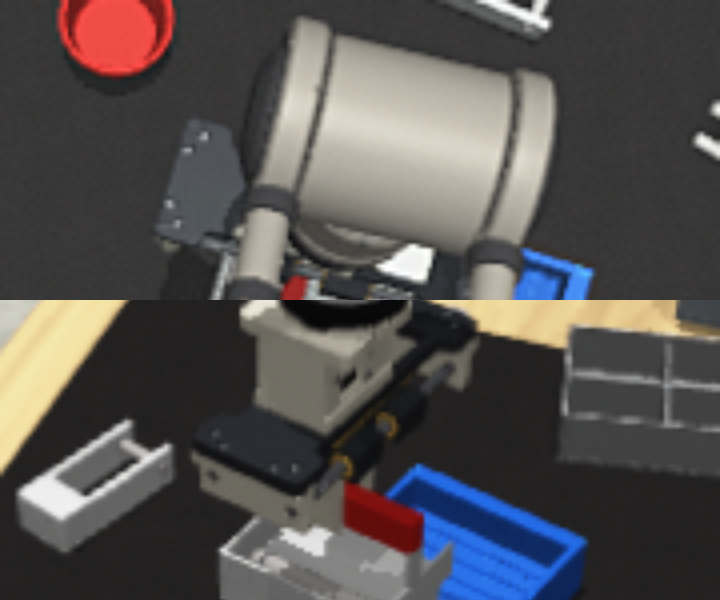

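The scoop is level over the rack's ramp end, with the pins at its back. One check of the rack outline estimate comes before tipping.

```bash
python3 - <<'E'
from h import *
a=np.radians(-105.5);ex=np.array([np.cos(a),np.sin(a)]);ey=np.array([-ex[1],ex[0]])
C=np.array([.529,-.1645]);o=[]
for n,box in (('top',(120,365,180,135)),('side',(100,300,110,110))):
    im=cv2.imread(f'pics/{n}0.png');y,x=(150,360) if n=='top' else (110,300)
    cr=cv2.resize(im[y:y+100,x:x+110],None,fx=3.6,fy=3.6,interpolation=cv2.INTER_CUBIC)
    for P,z,c in (([(-.09,-.071),(.09,-.071),(.09,.071),(-.09,.071)],.046,(0,255,255)),([(-.014,-.065),(-.014,.065)],.02,(0,0,255)),([(-.086,-.065),(-.086,.065)],.042,(0,255,0))):
        q=np.array([proj(n,[*(C+p[0]*ex+p[1]*ey),z]) for p in P]);q=((q-[x,y]+.5)*3.6).astype(int)
        cv2.polylines(cr,[q],True,c,1)
    o.append(cr)
cv2.imwrite('pics/c5.png',np.hstack(o))
E
```

```text
(no output)
```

View pics/c5.png

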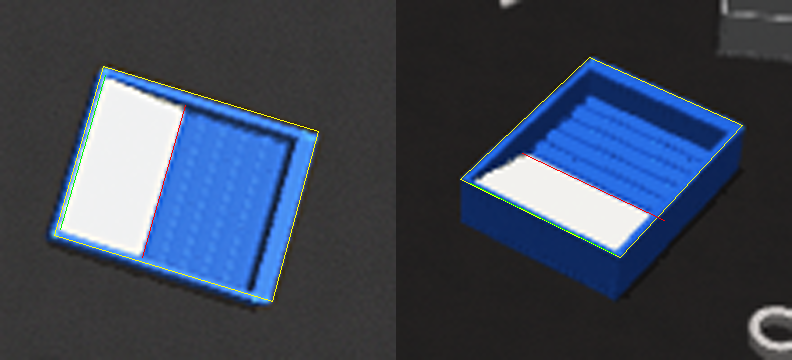

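```bash
cat > tip.py <<'E'
from h import *
def pose(th,zC,cx=-.074,C=(.529,-.1645),head=-105.5):
    f=np.radians(head);ex=np.array([np.cos(f),np.sin(f),0]);t=np.radians(th);c,s=np.cos(t),np.sin(t)
    g=np.array([*C,0])+ex*(cx-.045*c+.0775*s)+np.array([0,0,zC+.045*s+.0775*c])
    y=ex;z=np.array([0,0,-1.]);R=Ro.from_rotvec(np.array([-ex[1],ex[0],0])*t)*Ro.from_matrix(np.c_[np.cross(y,z),y,z])
    return g+R.apply([0,0,.0166]),R
def show(L):
    s=robot.observe();R0=Ro.from_euler('xyz',s['tool_rot']);p0=np.array(s['tool_pos'])
    for th,z in L:
        p,R=pose(th,z);print(th,np.round(R0.inv().apply(p-p0),4),np.round((R0.inv()*R).as_rotvec(),3))
    print(s['time'],p0)
E
python3 -c "
from tip import *
show([(0,.060)]+[(t,np.interp(t,[0,10,20,30],[.06,.05,.045,.044])) for t in np.arange(2.5,31,2.5)])"
```

```text
0 [0.0027 0.0079 0.0551] [ 0.    -0.     0.004]
2.5 [0.0027 0.0106 0.0556] [0.044 0.    0.004]
5.0 [0.0027 0.0134 0.0564] [0.087 0.    0.004]
7.5 [0.0026 0.0162 0.0572] [0.131 0.    0.004]
10.0 [0.0026 0.0192 0.0582] [0.175 0.    0.004]
12.5 [0.0026 0.0221 0.058 ] [0.218 0.    0.004]
15.0 [0.0026 0.0252 0.058 ] [0.262 0.    0.004]
17.5 [0.0026 0.0283 0.0581] [0.306 0.001 0.004]
20.0 [0.0026 0.0314 0.0583] [0.349 0.001 0.004]
22.5 [0.0026 0.0346 0.0577] [0.393 0.001 0.004]
25.0 [0.0026 0.0379 0.0572] [0.436 0.001 0.004]
27.5 [0.0026 0.0411 0.0569] [0.48  0.001 0.004]
30.0 [0.0025 0.0444 0.0567] [0.524 0.001 0.004]
6.85 [ 0.56029848 -0.04149672  0.17594939]
```

{"method": "arm_command", "body": {"moves": [[[0.001,0.002,0.01],[0,0,0.004],0],[[0.002,0.004,0.025],[0,0,0.004],0],[[0.003,0.006,0.04],[0,0,0.004],0],[[0.003,0.008,0.05],[0,0,0.004],0],[[0.003,0.008,0.055],[0,0,0.004],0]]}}

```text
time: 7.35
tool_pos: [0.5605, -0.0493, 0.1194]
tool_rot: [3.141, 0.002, -0.27]
contact_force: [-0.3, -0.6, -6.8]
opening: 0.0138
grip_force: 40.0
```

```bash
python3 -c "
from tip import *
show([(0,.060)]+[(t,np.interp(t,[0,10,20,30],[.06,.05,.045,.044])) for t in np.arange(2.5,31,2.5)])"
```

```text
0 [ 0.0004  0.0004 -0.0015] [0.    0.002 0.001]
2.5 [ 0.0004  0.0031 -0.0009] [0.044 0.002 0.001]
5.0 [ 0.0004  0.0059 -0.0002] [0.087 0.002 0.001]
7.5 [0.0004 0.0087 0.0007] [0.131 0.002 0.   ]
10.0 [0.0004 0.0116 0.0016] [0.175 0.002 0.   ]
12.5 [0.0004 0.0146 0.0015] [0.218 0.002 0.   ]
15.0 [0.0004 0.0177 0.0015] [0.262 0.002 0.   ]
17.5 [0.0004 0.0208 0.0016] [0.306 0.002 0.   ]
20.0 [0.0004 0.0239 0.0018] [0.349 0.002 0.   ]
22.5 [0.0004 0.0271 0.0012] [0.393 0.002 0.   ]
25.0 [0.0004 0.0303 0.0007] [0.437 0.002 0.   ]
27.5 [0.0004 0.0336 0.0004] [0.48  0.002 0.   ]
30.0 [0.0004 0.0369 0.0002] [ 0.524  0.002 -0.   ]
7.35 [ 0.56048253 -0.04934697  0.11942525]
```

{"method": "arm_command", "body": {"moves": [[[0,0.003,-0.001],[0.044,0,0],0],[[0,0.006,0],[0.087,0,0],0],[[0,0.009,0.0005],[0.131,0,0],0],[[0,0.0115,0.0015],[0.175,0,0],0],[[0,0.0145,0.0015],[0.218,0,0],0]]}}

```text
time: 7.85
tool_pos: [0.5576, -0.0637, 0.1197]
tool_rot: [-2.922, -0.001, -0.27]
contact_force: [-0.4, 1.2, -5.1]
opening: 0.0133
grip_force: 40.0
```

{"method": "arm_command", "body": {"moves": [[[0,0.003,-0.0005],[0.044,0,0],0],[[0,0.006,-0.001],[0.087,0,0],0],[[0,0.009,-0.0015],[0.131,0,0],0],[[0,0.012,-0.003],[0.175,0,0],0],[[0,0.015,-0.004],[0.218,0,0],0]]}}

```text
time: 8.35
tool_pos: [0.5536, -0.0789, 0.1205]
tool_rot: [-2.705, -0.002, -0.27]
contact_force: [-0.3, -0.8, -4.6]
opening: 0.0138
grip_force: 40.0
```

```bash
python3 -c "
from tip import *
show([(25,.0445),(30,.044),(32,.044)]);s=robot.observe();print(s['contact_force'],s['tool_rot'],np.round(s['qpos'],2))
im=snap('top','top6.png');im2=snap('side','side6.png')
cv2.imwrite('pics/c6.png',np.hstack([cv2.resize(im[150:250,350:460],(396,360)),cv2.resize(im2[100:200,300:410],(396,360))])[:,:,::-1])"
```

```text
25 [-0.0009  0.0007  0.0017] [-0.    -0.001  0.001]
30 [-0.0009  0.0064 -0.0016] [ 0.087 -0.001  0.002]
32 [-0.0009  0.0087 -0.0029] [ 0.122 -0.001  0.002]
8.35 [ 0.55362579 -0.07894933  0.12052785]
[-0.31461203 -0.78681869 -4.57447857] [-2.70506240e+00 -1.89270300e-03 -2.69761727e-01] [-0.52  0.54  1.61  0.47  1.15  1.09]
```

View pics/c6.png

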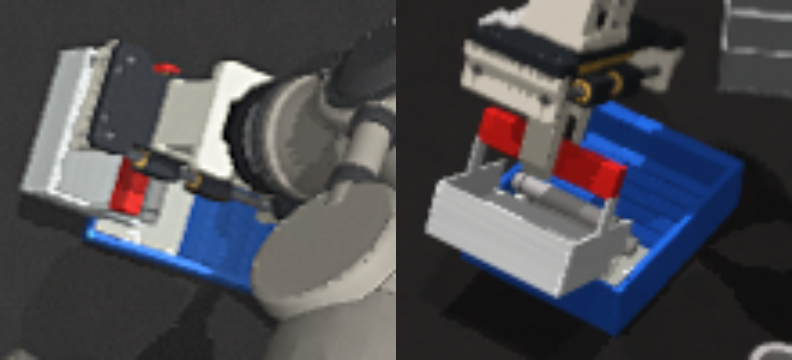

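The scoop is tilted 25° and a pin is rolling at its front edge, in the side crop near (560,195). I'll continue to about 32° and hold.

{"method": "arm_command", "body": {"moves": [[[0,0.003,-0.0005],[0.044,0,0],0],[[0,0.006,-0.001],[0.087,0,0],0],[[0,0.009,-0.0025],[0.122,0,0],0],[[0,0.009,-0.0025],[0.122,0,0],0],[[0,0.009,-0.0025],[0.122,0,0],0]]}}

```text
time: 8.95
tool_pos: [0.5511, -0.0874, 0.1189]
tool_rot: [-2.586, -0.001, -0.27]
contact_force: [0.1, 0.3, -2.4]
opening: 0.0138
grip_force: 40.0
```

{"method": "arm_command", "body": {"moves": [[[0,0,0],[0,0,0],0],[[0,0,0],[0,0,0],0],[[0,0,0],[0,0,0],0],[[0,0,0],[0,0,0],0],[[0,0,0],[0,0,0],0]]}}

```text
time: 9.45
tool_pos: [0.5507, -0.0874, 0.1186]
tool_rot: [-2.584, -0.0, -0.27]
contact_force: [-0.7, 0.2, -3.4]
opening: 0.0136
grip_force: 40.0
```

```bash
python3 -c "
from tip import *
show([(0,.1)]);s=robot.observe();print(s['contact_force'],s['tool_rot'],np.round(s['qpos'],2))
im2=snap('side','side7.png')
cv2.imwrite('pics/c7.png',cv2.resize(im2[100:200,300:410],(660,600))[:,:,::-1])"
```

```text
0 [-0.0003 -0.0554 -0.0153] [-0.558  0.     0.   ]
9.45 [ 0.55070378 -0.0873514   0.1186098 ]
[-0.71833174  0.15693546 -3.38976892] [-2.58383661e+00 -1.04724866e-04 -2.70072509e-01] [-0.59  0.58  1.61  0.57  1.21  0.97]
```

View pics/c7.png

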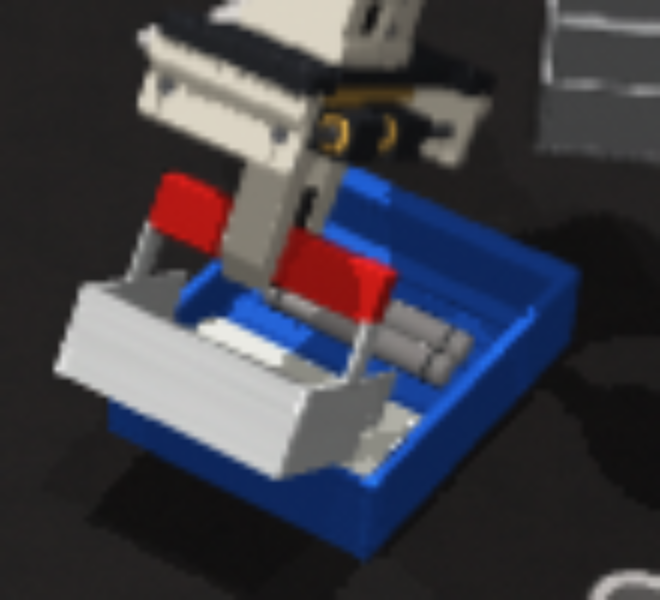

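Both pins have left the scoop and lie side by side in the rack's grooves, near (365,320) and (430,340). Next I level the scoop and withdraw.

{"method": "arm_command", "body": {"moves": [[[0,-0.006,-0.01],[-0.08,0,0],0],[[0,-0.018,-0.015],[-0.2,0,0],0],[[0,-0.03,-0.017],[-0.32,0,0],0],[[0,-0.043,-0.017],[-0.44,0,0],0],[[0,-0.055,-0.015],[-0.558,0,0],0]]}}

```text
time: 10.0
tool_pos: [0.5614, -0.0499, 0.1618]
tool_rot: [3.137, -0.003, -0.271]
contact_force: [-0.6, -0.5, -4.3]
opening: 0.0137
grip_force: 40.0
```

```bash
python3 -c "
from h import *
goto([.600,.060,.16],-90);goto([.600,.060,.0799],-90)"
```

```text
0 shift [ 0.0077 -0.1163  0.0204] turn [ 0.0045 -0.002  -0.2715]
180 shift [ 0.0077 -0.1163  0.0204] turn [-0.0029 -0.0065  2.8701]
t 10.0 tcp [ 0.5614 -0.0499  0.1618] rot [ 3.137e+00 -3.000e-03 -2.710e-01] q [-0.22  0.47  1.51 -0.    1.16  1.62] F [-0.6 -0.5 -4.3] open 0.013677950245023432 39.99453842639923
0 shift [ 0.0074 -0.1166  0.1005] turn [ 0.0045 -0.002  -0.2715]
180 shift [ 0.0074 -0.1166  0.1005] turn [-0.0029 -0.0065  2.8701]
t 10.0 tcp [ 0.5614 -0.0499  0.1618] rot [ 3.137e+00 -3.000e-03 -2.710e-01] q [-0.22  0.47  1.51 -0.    1.16  1.62] F [-0.6 -0.5 -4.3] open 0.013677950245023432 39.99453842639923
```

{"method": "arm_command", "body": {"moves": [[[0.001,-0.02,0],[0,0,-0.05],0],[[0.003,-0.05,0],[0,0,-0.12],0],[[0.005,-0.08,0],[0,0,-0.19],0],[[0.007,-0.105,0.005],[0,0,-0.25],0],[[0.008,-0.116,0.01],[0,0,-0.271],0]]}}

```text
time: 10.5
tool_pos: [0.5999, 0.0619, 0.1501]
tool_rot: [-3.141, 0.0, 0.004]
contact_force: [0.4, 0.3, -3.4]
opening: 0.0139
grip_force: 40.0
```

{"method": "arm_command", "body": {"moves": [[[0,0,0.015],[0,0,0],0],[[0,0,0.03],[0,0,0],0],[[0,0,0.05],[0,0,0],0],[[0,0,0.065],[0,0,0],0],[[0,0,0.075],[0,0,0],0]]}}

```text
time: 11.0
tool_pos: [0.5987, 0.059, 0.0738]
tool_rot: [-3.142, 0.003, -0.001]
contact_force: [-0.4, 0.4, -3.3]
opening: 0.0134
grip_force: 40.0
```

```bash
python3 -c "
from h import *
goto([.600,.060,.0799],-90)"
```

```text
0 shift [ 0.0013 -0.001   0.0129] turn [-0.0001  0.0028 -0.0006]
180 shift [ 0.0013 -0.001   0.0129] turn [4.300e-03 1.000e-04 3.141e+00]
t 11.0 tcp [0.5987 0.059  0.0738] rot [-3.142e+00  3.000e-03 -1.000e-03] q [-0.03  0.63  1.49 -0.    1.02  1.54] F [-0.4  0.4 -3.3] open 0.013424035586652538 39.99798059463501
```

{"method": "arm_command", "body": {"moves": [[[0,0,0.005],[0,0,0],0],[[0,0,0.009],[0,0,0],0],[[0,0,0.011],[0,0,0],0],[[0,0,0.012],[0,0,0],0],[[0,0,0.013],[0,0,0],0]]}}

```text
time: 11.5
tool_pos: [0.6, 0.0595, 0.0629]
tool_rot: [3.141, -0.001, 0.001]
contact_force: [-0.5, -0.2, -3.1]
opening: 0.0135
grip_force: 40.0
```

{"method": "arm_command", "body": {"moves": [[[0,0,0],[0,0,0],0.02],[[0,0,0],[0,0,0],0.03],[[0,0,0],[0,0,0],0.05],[[0,0,0],[0,0,0],0.06],[[0,0,0],[0,0,0],0.06]]}}

```text
time: 12.0
tool_pos: [0.5998, 0.0595, 0.0626]
tool_rot: [3.141, -0.0, 0.001]
contact_force: [0.0, -0.2, -0.1]
opening: 0.0472
grip_force: 0.0
```

{"method": "arm_command", "body": {"moves": [[[0,0,-0.01],[0,0,0],0.06],[[0,0,-0.03],[0,0,0],0.06],[[0,0,-0.06],[0,0,0],0.06],[[0,0,-0.09],[0,0,0],0.06],[[0,0,-0.12],[0,0,0],0.06]]}}

```text
time: 12.5
tool_pos: [0.5996, 0.0596, 0.1844]
tool_rot: [3.141, -0.001, 0.001]
contact_force: [1.0, -0.6, -0.5]
opening: 0.0603
grip_force: 0.0
```

{"method": "arm_command", "body": {"moves": [[[-0.05,0,-0.02],[0,0,0],0.06],[[-0.1,0,-0.04],[0,0,0],0.06],[[-0.15,0,-0.05],[0,0,0],0.06],[[-0.18,0,-0.05],[0,0,0],0.06],[[-0.18,0,-0.05],[0,0,0],0.06]]}}

```text
time: 13.0
tool_pos: [0.4156, 0.0597, 0.2337]
tool_rot: [3.141, 0.0, 0.001]
contact_force: [0.3, -0.5, 0.1]
opening: 0.0601
grip_force: 0.0
```

```bash
python3 -c "
from h import *
im=snap('top','top8.png');im2=snap('side','side8.png')
cv2.imwrite('pics/c8.png',np.hstack([cv2.resize(im[130:250,310:455],(400,331)),cv2.resize(im2[100:270,230:410],(400,331))])[:,:,::-1])"
```

```text
(no output)
```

View pics/c8.png

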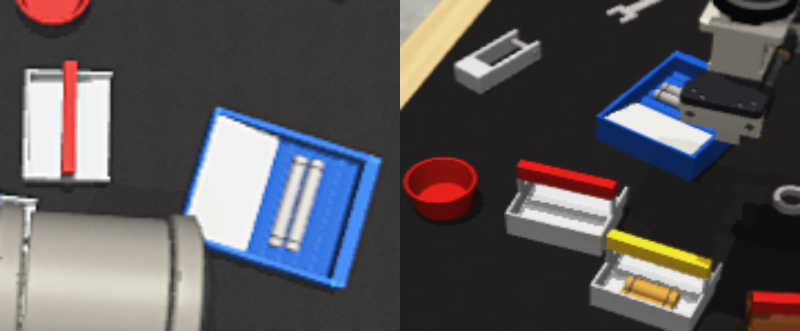

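The scoop stands upright, empty and released. Both pins lie parallel in the rack at crop positions (288,203) and (311,204). I'll check those numerically.

```bash
python3 - <<'E'
from h import *
im=cv2.imread('pics/top8.png').astype(int)
a=np.radians(-105.5);ex=np.array([np.cos(a),np.sin(a)]);ey=np.array([-ex[1],ex[0]]);C=np.array([.529,-.1645])
P=[]
for v in range(160,245):
  for u in range(370,450):
    b,g,r=im[v,u]
    if r>100 and abs(r-b)<50:
        w=onplane('top',u,v,.031)[:2]-C;x,y=w@ex,w@ey
        if -.010<x<.08 and abs(y)<.063:P.append((x,y))
P=np.array(P);print(len(P),P.min(0),P.max(0))
h,e=np.histogram(P[:,0],np.arange(-.012,.08,.003));print(list(zip(np.round(e*1000).astype(int),h)))
m=np.median(P[:,0])
m=cv2.kmeans(P[:,:1].astype(np.float32),2,None,(3,50,1e-5),5,cv2.KMEANS_PP_CENTERS)
for k in (0,1):
    q=P[m[1].ravel()==k];print(q.mean(0),q[:,1].min(),q[:,1].max(),'skew deg',np.degrees(np.polyfit(q[:,1],q[:,0],1)[0]))
E
```

```text
334 [ 0.00309134 -0.05103418] [0.0365182  0.04974032]
[(np.int64(-12), np.int64(0)), (np.int64(-9), np.int64(0)), (np.int64(-6), np.int64(0)), (np.int64(-3), np.int64(0)), (np.int64(0), np.int64(0)), (np.int64(3), np.int64(26)), (np.int64(6), np.int64(36)), (np.int64(9), np.int64(35)), (np.int64(12), np.int64(36)), (np.int64(15), np.int64(29)), (np.int64(18), np.int64(4)), (np.int64(21), np.int64(25)), (np.int64(24), np.int64(35)), (np.int64(27), np.int64(34)), (np.int64(30), np.int64(37)), (np.int64(33), np.int64(33)), (np.int64(36), np.int64(4)), (np.int64(39), np.int64(0)), (np.int64(42), np.int64(0)), (np.int64(45), np.int64(0)), (np.int64(48), np.int64(0)), (np.int64(51), np.int64(0)), (np.int64(54), np.int64(0)), (np.int64(57), np.int64(0)), (np.int64(60), np.int64(0)), (np.int64(63), np.int64(0)), (np.int64(66), np.int64(0)), (np.int64(69), np.int64(0)), (np.int64(72), np.int64(0)), (np.int64(75), np.int64(0))]
[ 0.02904224 -0.00048201] -0.04957351159491796 0.04974031920381375 skew deg 0.8569926176752083
[ 0.01079033 -0.00154373] -0.05103417750120625 0.04851147930488538 skew deg 0.7468668805315767
```

The pins sit 18.3 mm apart, at rack x of about 11 and 29 mm. That matches the grooves at 13 and 31 mm within calibration; both are centred in y and less than 1° off. Handing in.

```bash
python3 -c "
from cell import robot
print(robot.hand_in())"
```

```text
the job is handed in; nothing more can be done
None
```

I handed the job in at about 13 s: by camera measurement both pins lie in neighbouring grooves (second and third), and the empty scoop stands upright and released on the bench; the judge's verdict was not shown.

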